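# Set out a sample vial and open the refill tank

## Robot

A 6-joint arm with a two-finger parallel gripper is mounted at the origin on the work surface. World frame = base frame: x ahead of the robot, y to its left, z up, the work surface at z = 0. Lengths are in mm, angles in rad, forces in N, time in s.
With the tool pointing down it reaches from about 300 to 775 mm from the base axis. Payload 14.6 kg.
Tool frame: the origin (TCP) lies between the finger pads, 19 mm behind the fingertips; this is the grasp point; z points along the fingers, y is the line along which they close (so a half turn about z gives the same grasp; the last joint's range is limited). The gripper opens to 85 mm and grips with 20 to 120 N. Pads are 22 mm wide; open, the fingers measure 114 mm over their backs; the gripper's body (76 mm by 85 mm) begins 54 mm behind the grasp point. The pads swing forward as they close: fully open they stand 13 mm farther back than shut.
Start: joints at [1.138, 0.3, 1.521, -0, 1.321, -0.067], TCP at [196.73, 513.602, 249.981] pointing down, gripper open.
Joint ranges: [-3.03, 3.03], [-0.79, 2.21], [0.23, 2.52], [-1.04, 4.18], [0, 3.07], [-2.55, 2.55]. Speed limits (rad/s): [2.22, 2.22, 2.57, 3.14, 3.14, 3.14].

## Interface

Orientations are given as a unit quaternion [w, x, y, z].
In Python, from rig import r, snapshot gives the robot as it stands. The module is installed in compiled form; this text tells all that it offers.
- The arm moves only by the shell command python3 -m creep 'ROWS' [FORCE]. ROWS is JSON, one flat list of numbers, 7 for each row, row after row: the opening, from -1 (shut) to 1 (fully open), then the shift along the tool's x, y, z scaled (see below), then the turn, a rotation vector about the tool's x, y, z scaled (see below). A call has 1 to 20 rows; each row shifts and turns the commanded pose from where the row before left it, along the tool's axes as they then stand; what a row does not reach is not made up. The controller multiplies each number of a shift by 0.02 m and each number of a turn by 90 degrees. A row lasts 1/12 s, in which the tool goes at most 41.7 mm and 7.16 degrees, less where a joint would pass 70% of its speed; a pose out of reach is approached as far as the arm can. A call with a number of a shift or a turn outside -1 to 1 is refused whole. A call with a gripper value outside its range is refused whole. The fingers move at their own pace and stop on an object; FORCE is the grip in N (left out, the last holds). Time passes only in rows, so rows that do not move let the fingers close. It gives the time, the measured TCP pose, the force, the opening and the grip force at its end, in the units of the state.
- r.state(): the state, without advancing time (a new reading comes with each control period).
- snapshot(name): name is "side" or "top" or "wrist"; returns a dict with "img" (400x640x3 uint8, red, green, blue), "depth" (400x640 float32, mm along the optical axis (not along the pixel's ray), 0 where there is no reading), "mtx" (3x3 intrinsics, pixels), "origin" and "orientation" of the camera in the world; the wrist camera has in their place "hand_eye" (4x4, takes a point from camera to tool coordinates, whose origin is the TCP and whose axes are the flange's). Camera axes: x right, y up, looking along -z (the intrinsics and any distortion apply to the point x, -y, -z); pixel columns grow to the right and rows downward; lengths in mm; the calibration is good to about 2 mm. A picture is of the moment at which its call begins: read the wrist's pose just before it.
- r.sign_off(): hands the job in; it is judged then, once.
The state is a dict: "time": time; "joint_pos": joint angles; "dq": joint speeds; "joint_torque": joint torques, N m; "position": TCP position; "ee_rot": TCP orientation; "contact_force": force on the tool from outside, world axes, zero at the start; "moment": the same for the moment, N m; "grip_width": opening from 0.0 (shut) to 1.0 (fully open); "finger_force": force on a finger pad.
Only numpy, scipy, OpenCV 4.12 (cv2) and the standard library are available. Lean on these libraries where they do the work, as an engineer would, in place of code of your own. Each camera call takes 0.05 s, during which the arm holds its last target. There are 200 camera calls.

## Task

Get the refill station ready: stand the loose amber vial upright, fully home, in the empty bore of the wooden rack and let go of it. Then take the black cap off the refill tank: it has a short twist thread whose hand is not marked, so it may come loose either way; find out which by trying, and turn it until it is free rather than ripping it off. Finish while still holding the cap level, lifted about 10 cm straight above the tank's neck and clear of the tank; leave the other goods where they are.

Things in the scene. Friction and masses are not known exactly. Their poses are not given: they have to be found in the camera images.
- vial: loose amber glass vial, standing on the counter: straight round body 26 mm in diameter up to 80 mm, then a short shoulder and a black top 17 mm in diameter up to 100 mm; about 60 g. Origin at the centre of its underside, z up along it.
- rack: fixed light-wood block 70 x 140 x 38 mm high (x, y, z) with two round bores 30 mm in diameter, 28 mm deep, 66 mm apart along its y. Origin at the centre of its underside. A vial fully home in a bore has its underside 10 mm above the block's underside.
- rack_hole0 (a point): centre of the mouth of the EMPTY bore, in the block's top face, 38 mm above the counter (at y = -32 mm in the rack's frame). The other bore holds a dropper bottle.
- tank: fixed aluminium refill tank: box 120 (x) x 240 (y) x 90 mm high, with a filler neck on top, closed by the cap, and a round pump tower 80 mm in diameter, axis 125 mm from the neck's towards -y, top 147 mm above the counter. Origin on the counter under the neck's axis, z up; the box reaches from y = +60 to -180 mm.
- cap: black plastic screw cap on the neck, 80 g: round skirt 80 mm in diameter, 27 mm high, with a small tab 8 mm proud of its side at the cap's +x; on its flat top a round grip knob 34 mm in diameter, from 27 to 58 mm above the origin. Origin at the centre of the skirt's lower edge, 93 mm above the counter when on the neck; z up. Its x starts within 0.06 rad of the tank's x.
- neck (a point): centre of the neck's top, 116 mm above the counter, under the cap. Thread, hand hidden (either way): one way the cap turns at most 0.2 rad to a hard stop; the other way it turns easily, level, without rising, to a stop about 1.25 rad from the tank's x, and lifts straight off from 1.05 to 1.25 rad (aim for 1.15); before that, lugs hold it down. Radial play 2 mm.
- cap_grip (a point): point in the cap's grip knob on its axis, 48.5 mm above the cap's origin (9.5 mm below the knob's top): a good place for the TCP, gripping from any side with about 40 N. The fingers slip round the knob when the cap is blocked.
- dropper: shorter amber dropper bottle, 26 mm in diameter, 90 mm high, standing in the rack's other bore (top about 100 mm above the counter). Origin at its underside. Leave it.
- candle: white candle pot with a wooden lid, 70 mm in diameter, 85 mm high, loose. Origin at its underside. Leave it.
- jar: amber jar with a steel lid, 68 mm in diameter, 85 mm high, loose. Origin at its underside. Leave it.
- tin: flat round steel tin, 68 mm in diameter, 24 mm high, loose. Origin at its underside. Leave it.
- soap: bar of brown soap 55 x 85 x 32 mm, loose. Origin at its underside. Leave it.
Not all that is in view belongs to the job. What is shaped like the vial but purple is not meant. There is more than one size of the cap; the one meant has the size given above.

How it is judged (in metres and radians):
On the way, in this order (a step that is already met when the one before it is completed fails the run):
1. the vial stands upright, fully home in the empty bore, and is let go (horizontal distance between vial and rack_hole0 below 0.005 m and z of vial in the frame of rack below 0.016 m and angle between vial's own z axis and vertical below 0.12 rad and contact force between the fingers and vial below 0.3 N), for 0.2 s.
2. the cap is turned loose (more than 0.8 rad) while still down on the neck (angle between the x axis of cap and the x axis of tank, either way round above 0.8 rad and z of cap in the frame of tank below 0.101 m and horizontal distance between cap and tank below 0.006 m), for 0.05 s.
At the end, for the whole second after the job is handed in: Vial in the empty bore, untouched (axis within 5 mm, underside under 6 mm above the bore floor, tilt under 0.12 rad); cap still in the gripper, at least 60 mm above its seat, within 50 mm sideways of the neck axis, tilt under 0.25 rad, not touching the tank (all of step 1 and z of cap in the frame of tank above 0.153 m and horizontal distance between cap and tank below 0.05 m and angle between cap's own z axis and vertical below 0.25 rad and contact force between the fingers and cap above 1 N and contact force between cap and tank below 0.2 N and linear speed of cap below 0.03 m/s); the arm keeps its last pose, push and grip.
It fails at once if the dropper bottle, candle, jar, tin or soap is shifted more than 30 mm (distance of any of dropper, candle, jar, tin, soap from where it was at the start of the episode above 0.03 m).
It fails at once if the dropper bottle, candle or jar is tipped over (angle between any of dropper, candle, jar's own z axis and vertical above 0.5 rad).
It fails at once if the vial is knocked over (angle between vial's own z axis and vertical above 1 rad).
It also fails if it takes over 64 s, if anything falls off the work surface, if the arm or the gripper's body presses on something with over 40 N, if the wrist force passes 120 N, or if a joint passes its speed limit or range.

## Working session

There is one attempt and no reset: what is moved stays moved. The work goes in short steps, Python scripts to look and compute and a shell command to move; the robot and the scene stay as the last step left them, time stands still between calls to the robot, and variables do not carry over. Pictures are saved under pics/ and viewed, at most 10 in all, crops included, and the job is handed in when it is done.

```bash
mkdir -p pics; cat > h.py <<'E'
import numpy as np, cv2
from scipy.spatial.transform import Rotation as R
from rig import r, snapshot
def q2R(q): return R.from_quat([q[1],q[2],q[3],q[0]]).as_matrix()
def snap(name):
    st=r.state(); s=snapshot(name)
    if 'hand_eye' in s:
        T=np.eye(4);T[:3,:3]=q2R(st['ee_rot']);T[:3,3]=st['position'];s['T']=T@np.array(s['hand_eye'])
    else:
        T=np.eye(4);T[:3,:3]=q2R(s['orientation']);T[:3,3]=s['origin'];s['T']=T
    return s
def ray(s,u,v):
    K=np.array(s['mtx']);d=np.array([(u-K[0,2])/K[0,0],-(v-K[1,2])/K[1,1],-1.])
    return s['T'][:3,3],s['T'][:3,:3]@d
def onz(s,u,v,z):
    o,d=ray(s,u,v);return o+d*(z-o[2])/d[2]
def cloud(s):
    K=np.array(s['mtx']);v,u=np.mgrid[0:400,0:640];D=s['depth']
    P=np.stack([(u-K[0,2])/K[0,0]*D,-(v-K[1,2])/K[1,1]*D,-D],-1)
    W=P@s['T'][:3,:3].T+s['T'][:3,3];W[D==0]=np.nan;return W
E
python3 - <<'E'
from h import *
print(r.state())
for n in ['top','side']:
    s=snap(n);cv2.imwrite(f'pics/{n}0.png',s['img'][...,::-1]);print(n,[k for k in s],np.round(s['T'],3).tolist(),s['mtx'])
    np.savez(f'{n}0.npz',**{k:np.array(v) for k,v in s.items()})
E
```

```text
{'time': 0.0, 'joint_pos': array([ 1.13840013e+00,  3.00488586e-01,  1.52163335e+00,  1.85357404e-06,
        1.32071932e+00, -6.66295952e-02]), 'dq': array([ 0.00173965, -0.00062959, -0.00034574,  0.00106204, -0.00067505,
       -0.00057841]), 'joint_torque': array([-1.91525680e-03, -5.43494868e+01, -3.61791408e+01, -1.49558473e-04,
        3.98837408e-03, -1.21864392e-05]), 'position': array([196.63471309, 513.3967123 , 249.38960647]), 'ee_rot': array([-1.55029243e-04,  1.81865733e-01,  9.83323174e-01, -6.04743931e-04]), 'contact_force': array([ 0.00377914, -0.09278437,  0.36429059]), 'moment': array([-0.06344559, -0.01182218,  0.06022956]), 'finger_force': 0.0, 'grip_width': 0.9980664204767308}
top ['img', 'depth', 'mtx', 'origin', 'orientation', 'T'] [[0.004, 0.992, -0.127, 363.655], [-1.0, 0.004, 0.001, -12.026], [0.002, 0.127, 0.992, 1656.125], [0.0, 0.0, 0.0, 1.0]] [[506.48789967   0.         317.97428698]
 [  0.         506.48789967 194.25849986]
 [  0.           0.           1.        ]]
side ['img', 'depth', 'mtx', 'origin', 'orientation', 'T'] [[-0.951, 0.243, -0.191, 340.126], [-0.31, -0.745, 0.591, 614.224], [0.001, 0.621, 0.784, 925.641], [0.0, 0.0, 0.0, 1.0]] [[371.6182134    0.         311.30775324]
 [  0.         371.6182134  197.05126606]
 [  0.           0.           1.        ]]
```

View pics/top0.png

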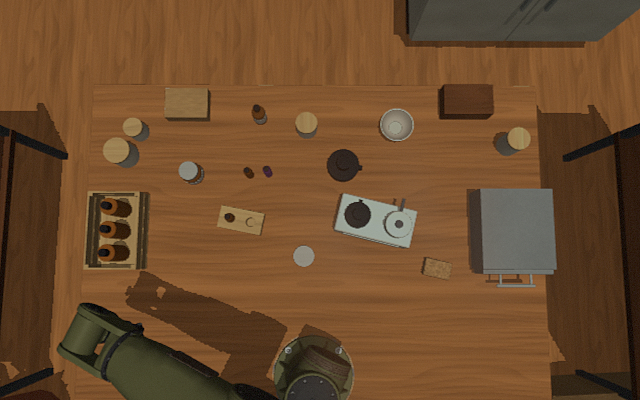

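View pics/side0.png

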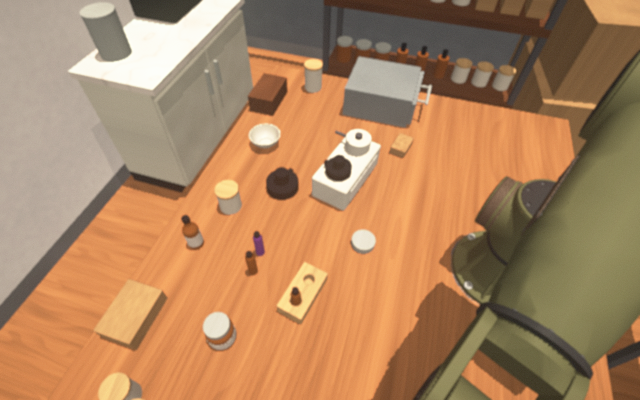

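Candidates, in top-view pixels:
- Vial: amber at (249,172) is the target. Purple at (267,171) is the decoy. The dropper at (230,217) is in the rack, and the amber bottle at (259,114) is larger.
- Cap: black at (357,213) on the tank is the target. The larger lid at (344,165) on the counter is a decoy.
- Empty bore: (251,222).
- Pump tower: (400,224).

```bash
python3 - <<'E'
from h import *
def load(n):
    z=np.load(n+'0.npz');return {k:z[k] for k in z}
t=load('top');W=cloud(t)
for nm,(u,v) in dict(vial=(249,172),purple=(267,171),drop=(230,217),bore=(251,222),cap=(357,213),tower=(399,224),decoy=(344,165),candle=(306,124),jar=(190,172),tin=(303,256),soap=(437,268)).items():
    w=W[v-2:v+3,u-2:u+3].reshape(-1,3);print(nm,np.round(np.nanmedian(w,0)),np.round(np.nanmax(w[:,2])))
def reg(m,n):
    k,l,s,c=cv2.connectedComponentsWithStats(m.astype(np.uint8))
    for i in range(1,k):
        if s[i,4]>25:
            p=W[l==i];print(n,s[i],np.round(np.nanmean(p,0)),np.round((np.nanmin(p,0)+np.nanmax(p,0))/2), cv2.minAreaRect(p[:,:2].astype(np.float32)))
u,v=np.meshgrid(range(640),range(400))
reg((W[...,2]>30)&(W[...,2]<46)&(u>210)&(u<272)&(v>195)&(v<245),'rack')
reg((W[...,2]>83)&(W[...,2]<96)&(u>320)&(u<425)&(v>180)&(v<255),'tanktop')
reg((W[...,2]>142)&(W[...,2]<158)&(u>320)&(u<425)&(v>180)&(v<255),'knob/tower')
reg((W[...,2]>112)&(W[...,2]<126)&(u>320)&(u<425)&(v>180)&(v<255),'skirt')
reg((W[...,2]>70)&(W[...,2]<106)&(u>235)&(u<280)&(v>155)&(v<185),'vials')
# crop close-up
c=t['img'][150:250,210:430,::-1]
cv2.imwrite('pics/crop0.png',cv2.resize(c,None,fx=3.6,fy=3.6,interpolation=cv2.INTER_CUBIC))
E
```

```text
vial [635. 203.  82.] 102.0
purple [637. 146.  84.] 107.0
drop [493. 260.  78.] 103.0
bore [482. 203.  12.] 18.0
cap [ 500. -131.  153.] 157.0
tower [ 468. -255.  149.] 155.0
decoy [660. -96.  78.] 83.0
candle [790.  25.  86.] 93.0
jar [633. 388.  86.] 93.0
tin [373.  33.  25.] 35.0
soap [ 337. -394.   32.] 39.0
rack [217 205  47  30 792] [486. 234.  38.] [488. 235.  38.] ((487.230712890625, 235.27857971191406), (140.36849975585938, 69.99740600585938), 79.09827423095703)
tanktop [ 334  193   83   55 1677] [ 482. -186.   90.] [ 485. -192.   90.] ((484.2164611816406, -191.640380859375), (240.05084228515625, 120.26116943359375), 76.17475128173828)
knob/tower [353 209  11  11  99] [ 498. -133.  152.] [ 497. -134.  151.] ((497.38226318359375, -133.50975036621094), (30.5213680267334, 30.328105926513672), 89.96428680419922)
knob/tower [395 220   8   8  50] [ 469. -254.  148.] [ 470. -254.  148.] ((469.7876892089844, -254.16754150390625), (21.25798988342285, 21.75417137145996), 0.16258098185062408)
skirt [344 199  27  29 401] [ 499. -132.  120.] [ 503. -133.  119.] ((498.26434326171875, -132.58465576171875), (78.31097412109375, 78.98843383789062), 35.132328033447266)
skirt [399 198   6  14  32] [ 529. -268.  123.] [ 529. -269.  121.] ((528.3851928710938, -269.09881591796875), (9.993725776672363, 40.92412567138672), 76.27944946289062)
vials [243 167   8   9  56] [636. 210.  90.] [638. 211.  90.] ((637.6742553710938, 210.34548950195312), (20.75628089904785, 24.12008285522461), 69.52586364746094)
vials [262 166   9   9  54] [641. 150.  88.] [642. 151.  88.] ((641.0966796875, 150.9789581298828), (21.110910415649414, 24.080474853515625), 21.885677337646484)
```

View pics/crop0.png

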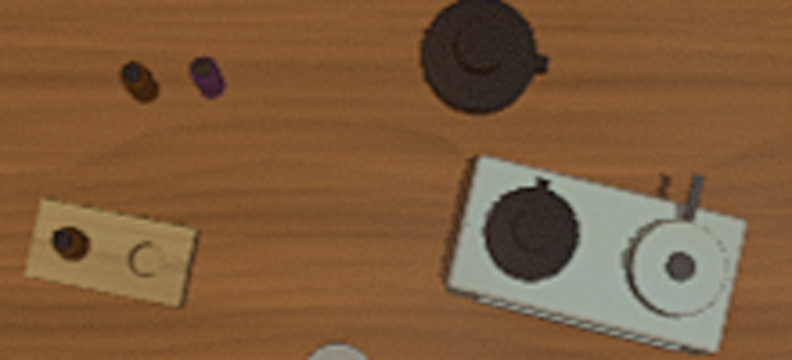

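The crop at 3.6x confirms the amber vial at (137,80) with the purple one at (207,77). The empty bore is at (146,259), and the smaller cap is on the tank at (532,235) with its tab towards +x. The larger lid at (478,55) is off the tank. Sizes agree: rack 140x70, tank 240x120, skirt 79. Moving over the vial, fingers closing along world x.

```bash
python3 -m creep '[1,0,0,0,0,0,0.07,1,0,0,0,0,0,0.07,1,0,0,0,0,0,0.07,1,0,0,0,0,0,0.07,1,0,0,0,0,0,0.07,1,0,0,0,0,0,0.07,1,0,0,0,0,0,0.07,1,0,0,0,0,0,0.07,1,0,0,0,0,0,0.07,1,0,0,0,0,0,0.07,1,0,0,0,0,0,0.07,1,-0.7,0.9,0,0,0,0,1,-0.7,0.9,0,0,0,0,1,-0.7,0.9,0,0,0,0,1,-0.7,0.9,0,0,0,0,1,-0.7,0.9,0,0,0,0,1,-0.7,0.9,0,0,0,0,1,-0.7,0.9,0,0,0,0,1,-0.7,0.9,0,0,0,0,1,-0.7,0.9,0,0,0,0]'; python3 -m creep '[1,-0.7,0.9,0,0,0,0,1,-0.7,0.9,0,0,0,0,1,-0.7,0.9,0,0,0,0,1,-0.7,0.9,0,0,0,0,1,-0.7,0.9,0,0,0,0,1,-0.6,0.9,0,0,0,0,1,-0.6,0.9,0,0,0,0,1,-0.6,0.9,0,0,0,0,1,-0.6,0.9,0,0,0,0,1,-0.6,0.9,0,0,0,0,1,0,0,0,0,0,0,1,0,0,0,0,0,0]'
cat > w.py <<'E'
from h import *
import sys
s=snap('wrist');cv2.imwrite(f'pics/{sys.argv[1]}.png',s['img'][...,::-1])
np.savez(sys.argv[1]+'.npz',**{k:np.array(v) for k,v in s.items()})
print(np.round(s['T'],3).tolist(),np.round(s['hand_eye'],2).tolist(),s['mtx'][0])
E
python3 w.py w1
```

```text
time: 1.77
position: [358.9, 386.0, 249.7]
ee_rot: [0.0, 0.709, 0.706, -0.0]
contact_force: [0.1, -0.2, 0.6]
grip_width: 0.997
finger_force: 0.0
time: 2.77
position: [537.8, 255.5, 249.3]
ee_rot: [-0.0, 0.709, 0.705, -0.001]
contact_force: [0.3, -0.2, -0.5]
grip_width: 1.002
finger_force: 0.0
[[1.0, 0.007, 0.003, 538.29], [-0.007, 0.963, 0.269, 323.06], [-0.001, -0.269, 0.963, 372.812], [0.0, 0.0, 0.0, 1.0]] [[-0.0, 0.96, 0.27, 67.51], [1.0, 0.0, 0.0, -0.08], [0.0, 0.27, -0.96, -123.55], [0.0, 0.0, 0.0, 1.0]] [318.75292396   0.         318.15564234]
```

View pics/w1.png

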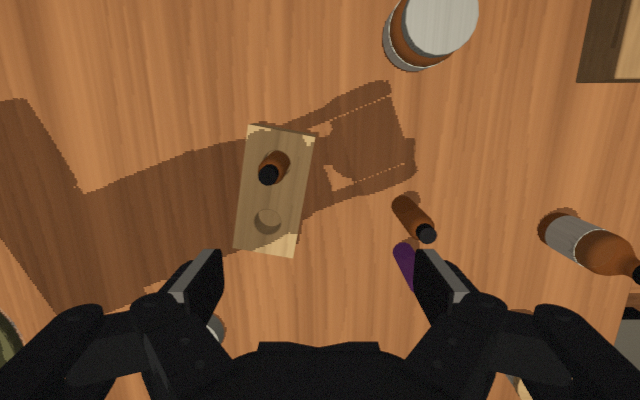

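The wrist view shows the vial's black top at about (427,233), the purple one at (407,260), the bore mouth at (268,221) and the rack's dropper at (268,175). I'll measure the vial and bore here by ray casting.

```bash
python3 - <<'E'
from h import *
z=np.load('w1.npz');s={k:z[k] for k in z};W=cloud(s)
g=s['img'].max(2)
m=np.zeros((400,640),np.uint8);m[218:246,412:440]=(g[218:246,412:440]<45)
k,l,st,c=cv2.connectedComponentsWithStats(m)
i=1+st[1:,4].argmax();print(st[i],c[i])
(u,v),rad=cv2.minEnclosingCircle(np.argwhere(l==i)[:,::-1].astype(np.float32));print(u,v,rad,'vial',onz(s,u,v,100), onz(s,*c[i],100))
B=(W[...,2]>60)&(W[...,2]<82);B[:, :390]=0;B[:190]=0;B[246:]=0;B[:,445:]=0
print('body',np.round(np.nanmean(W[B],0),1),B.sum())
T=(W[...,2]>97)&(W[...,2]<105);T[:, :390]=0;T[:190]=0;T[246:]=0;T[:,445:]=0
print('top',np.round(np.nanmean(W[T],0),1),T.sum())
# bore: low depth within rack region
b=(W[...,2]<34);mm=np.zeros_like(m);mm[200:240,245:290]=b[200:240,245:290]
k,l,st,c=cv2.connectedComponentsWithStats(mm)
for i in range(1,k):
    if st[i,4]>30:
        pts=np.argwhere(l==i)[:,::-1].astype(np.float32);e=cv2.fitEllipse(pts[:]) if 0 else cv2.minEnclosingCircle(pts)
        print(st[i],c[i],e,onz(s,*e[0],38))
R_=(W[...,2]>30)&(W[...,2]<46);R_[:, :225]=0;R_[:, 325:]=0;R_[:118]=0;R_[265:]=0
print(cv2.minAreaRect(W[R_][:,:2].astype(np.float32)),np.nanmedian(W[R_][:,2]))
c=s['img'][160:300,230:460,::-1]
cv2.imwrite('pics/crop1.png',cv2.resize(c,None,fx=3.4,fy=3.4,interpolation=cv2.INTER_CUBIC))
E
```

```text
[416 224  20  20 296] [425.49662162 233.08108108]
425.5 233.0 10.404426574707031 vial [635.51108809 213.5184309  100.        ] [635.51461735 213.43890834 100.        ]
body [632.8 217.   73.6] 317
top [638.  211.1  99.4] 249
[255 209  26  25 500] [267.644 221.258] ((267.593017578125, 221.7093048095703), 13.128058433532715) [480.76446788 203.27623327  38.        ]
((486.6671142578125, 233.97161865234375), (140.6160430908203, 70.10883331298828), 78.82637786865234) 37.568128696975975
```

View pics/crop1.png

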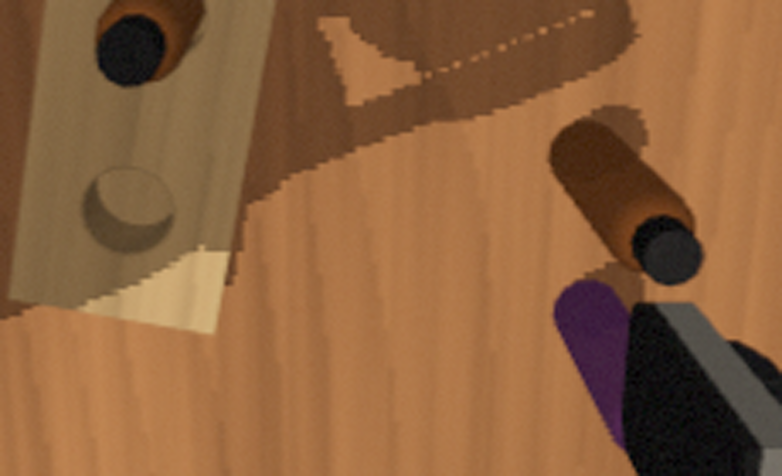

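```bash
python3 -m creep '[1,-0.44,1,0,0,0,0,1,-0.44,1,0,0,0,0,1,-0.44,1,0,0,0,0,1,-0.44,1,0,0,0,0,1,-0.44,0.98,0,0,0,0,1,0,0,0,0,0,0,1,0,0,0,0,0,0,1,0,0,0.9,0,0,0,1,0,0,0.9,0,0,0,1,0,0,0.9,0,0,0,1,0,0,0.9,0,0,0,1,0,0,0.9,0,0,0,1,0,0,0.9,0,0,0,1,0,0,0,0,0,0]'; python3 w.py w2
```

```text
time: 3.98
position: [634.6, 212.4, 138.5]
ee_rot: [-0.001, 0.708, 0.706, -0.002]
contact_force: [-0.8, -0.2, -0.9]
grip_width: 1.0
finger_force: 0.0
[[1.0, 0.003, 0.006, 635.408], [-0.004, 0.963, 0.27, 280.047], [-0.005, -0.27, 0.963, 261.93], [0.0, 0.0, 0.0, 1.0]] [[-0.0, 0.96, 0.27, 67.51], [1.0, 0.0, 0.0, -0.08], [0.0, 0.27, -0.96, -123.55], [0.0, 0.0, 0.0, 1.0]] [318.75292396   0.         318.15564234]
```

View pics/w2.png

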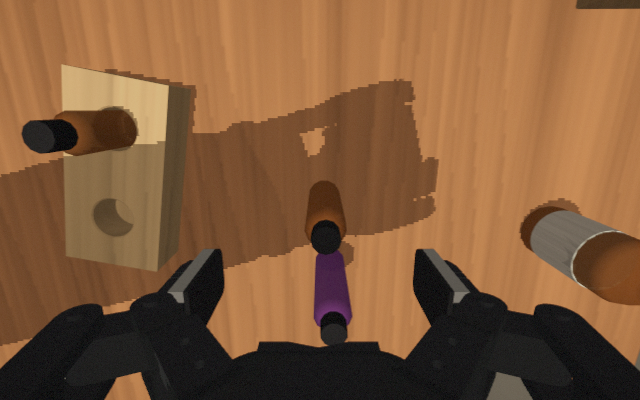

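The vial's black top is at (326,237), centred between the fingers, and the purple top is at (334,333), clear of both. A quick check of the numbers:

```bash
python3 - <<'E'
from h import *
z=np.load('w2.npz');s={k:z[k] for k in z};W=cloud(s)
print(onz(s,326,238,100),onz(s,334,334,100),W[238,326])
print('bore',onz(s,114,218,38)); print(r.state()['position'])
T=(W[...,2]>97)&(W[...,2]<105);T[:,:300]=0;T[:,350:]=0;T[:210]=0;T[255:]=0
print(np.nanmean(W[T],0),T.sum())
E
```

```text
[638.50782014 212.30969449 100.        ] [643.4312377  150.47323003 100.        ] [638.51925566 212.05978234  99.40257015]
bore [481.74130337 202.74637985  38.        ]
[635.4350095  212.43579326 140.75930235]
[638.36050055 211.3512696   99.46162862] 693
```

```bash
python3 -m creep '[1,0,0.15,0.8,0,0,0,1,0,0,0.8,0,0,0,1,0,0,0.8,0,0,0,1,0,0,0.8,0,0,0,1,0,0,0.8,0,0,0,1,0,0,0,0,0,0,-1,0,0,0,0,0,0,-1,0,0,0,0,0,0,-1,0,0,0,0,0,0,-1,0,0,0,0,0,0,-1,0,0,0,0,0,0,-1,0,0,0,0,0,0,-1,0,0,0,0,0,0,-1,0,0,0,0,0,0]' 30
```

```text
time: 5.2
position: [640.3, 211.7, 62.8]
ee_rot: [0.0, 0.709, 0.706, 0.001]
contact_force: [-0.4, 0.9, 5.7]
grip_width: 0.294
finger_force: 31.2
```

```bash
python3 -m creep '[-1,0,0,-0.5,0,0,0,-1,0,0,-0.9,0,0,0,-1,0,0,-0.9,0,0,0,-1,0,0,-0.9,0,0,0,-1,0,0,-0.8,0,0,0,-1,0,-0.5,0,0,0,0,-1,-0.04,-0.8,0,0,0,0,-1,-0.04,-0.8,0,0,0,0,-1,-0.04,-0.8,0,0,0,0,-1,-0.04,-0.8,0,0,0,0,-1,-0.04,-0.8,0,0,0,0,-1,-0.04,-0.8,0,0,0,0,-1,-0.04,-0.8,0,0,0,0,-1,-0.04,-0.8,0,0,0,0,-1,-0.04,-0.7,0,0,0,0,-1,-0.04,-0.5,0,0,0,0,-1,0,0,0,0,0,0,-1,0,0,0,0,0,0,-1,0,0,0,0,0,0]'; python3 w.py w3
```

```text
time: 6.78
position: [478.6, 204.4, 142.3]
ee_rot: [0.0, 0.709, 0.705, 0.0]
contact_force: [-1.4, 0.7, -0.8]
grip_width: 0.288
finger_force: 30.6
[[1.0, 0.006, 0.001, 478.705], [-0.006, 0.963, 0.268, 271.855], [0.001, -0.268, 0.963, 265.912], [0.0, 0.0, 0.0, 1.0]] [[-0.0, 0.96, 0.27, 67.51], [1.0, 0.0, 0.0, -0.09], [0.0, 0.27, -0.96, -123.55], [0.0, 0.0, 0.0, 1.0]] [318.75292396   0.         318.15564234]
```

View pics/w3.png

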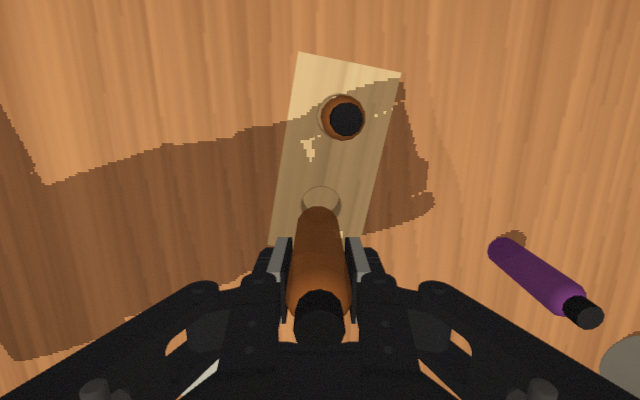

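The vial is gripped upright at columns 297-342, with its top at (319,325). The bore's upper rim arc is at (321,187), partly hidden by the vial. Next I'll measure the vial's axis against the bore from this view.

```bash
python3 - <<'E'
from h import *
from scipy.optimize import least_squares
z=np.load('w3.npz');s={k:z[k] for k in z};W=cloud(s)
print(r.state()['position'])
# vial body points: fit circle (r=13) per height
V=(np.abs(W[...,0]-480)<16)&(np.abs(W[...,1]-205)<22)
hsv=cv2.cvtColor(s['img'],cv2.COLOR_RGB2HSV)
for a,b in [(84,98),(98,112),(112,126),(126,140),(140,155)]:
    m=V&(W[...,2]>a)&(W[...,2]<b);m[:, :294]=0;m[:,346:]=0
    p=W[m][:,:2]
    if len(p)<10: print(a,len(p));continue
    f=least_squares(lambda c:np.hypot(*(p-c).T)-13,[480,203],loss='soft_l1');print(a,b,len(p),f.x.round(1),np.abs(f.fun).mean().round(2),p.min(0),p.max(0))
m=V&(W[...,2]>172)&(W[...,2]<190);print('top',W[m].mean(0),m.sum(), W[m].min(0),W[m].max(0))
# bore arc: boundary of low-depth region with rack top
b=np.zeros((400,640),np.uint8);b[178:212,295:347]=(W[178:212,295:347,2]<33)
k,l,st,c=cv2.connectedComponentsWithStats(b)
i=1+st[1:,4].argmax();print(st[i])
pts=[]
for u in range(300,344):
    col=np.where(l[:,u]==i)[0]
    if len(col): pts.append(onz(s,u,col[0]-.5,38)[:2])
pts=np.array(pts)
f=least_squares(lambda c:np.hypot(*(pts-c).T)-15,[480,203],loss='soft_l1');print('bore',f.x,np.abs(f.fun).mean())
for r_ in (14,15,16):
  f=least_squares(lambda c:np.hypot(*(pts-c).T)-r_,[480,203],loss='soft_l1');print(r_,f.x,np.abs(f.fun).mean())
R_=(W[...,2]>30)&(W[...,2]<44);R_[:, :260]=0;R_[:, 410:]=0;R_[245:]=0;R_[:45]=0
E
```

```text
[478.53710042 204.32180117 142.16276623]
84 98 294 [478.1 203. ] 0.16 [465.99559522 207.78949131] [490.15963473 216.21482123]
98 112 368 [478.2 202.9] 0.15 [466.10461954 207.86769984] [490.342394   216.26747918]
112 126 469 [478.4 202.9] 0.21 [466.23956237 207.12240429] [491.34541184 216.41789157]
126 140 604 [478.4 202.9] 0.2 [467.04255658 204.58962886] [491.20485105 216.57683565]
140 155 800 [478.5 202.9] 0.2 [468.07733347 208.75575573] [489.92266561 216.57800176]
top [479.72404161 207.69764922 178.55277281] 2527 [464.01952285 195.523433   172.00068283] [495.99550798 221.33709662 189.99468928]
[302 187  39  25 696]
bore [480.46966488 202.75560744] 0.14750733386249337
14 [480.49723532 203.92544105] 0.2482820848172291
15 [480.46966488 202.75560744] 0.14750733386249337
16 [480.4552627  201.59701988] 0.22210177511469006
```

```bash
python3 -m creep '[-1,0,0.115,0,0,0,0,-1,0,0,0,0,0,0,-1,0,0,0.5,0,0,0,-1,0,0,0.5,0,0,0,-1,0,0,0.4,0,0,0,-1,0,0,0.3,0,0,0,-1,0,0,0.2,0,0,0,-1,0,0,0.2,0,0,0,-1,0,0,0.2,0,0,0,-1,0,0,0.2,0,0,0,-1,0,0,0,0,0,0]'
```

```text
time: 7.75
position: [480.0, 204.2, 91.3]
ee_rot: [-0.0, 0.709, 0.706, -0.0]
contact_force: [-0.4, -0.5, -0.9]
grip_width: 0.292
finger_force: 30.6
```

Bottom is about 10 mm inside the bore with no contact force; lowering the rest.

```bash
python3 -m creep '[-1,0,0,0.2,0,0,0,-1,0,0,0.2,0,0,0,-1,0,0,0.2,0,0,0,-1,0,0,0.2,0,0,0,-1,0,0,0.1,0,0,0,-1,0,0,0,0,0,0,-1,0,0,0,0,0,0]'
```

```text
time: 8.33
position: [480.2, 204.3, 73.9]
ee_rot: [-0.0, 0.709, 0.706, -0.0]
contact_force: [-0.3, -0.1, -0.9]
grip_width: 0.292
finger_force: 30.6
```

```bash
python3 -m creep '[-1,0,0,0.04,0,0,0,-1,0,0,0,0,0,0,1,0,0,0,0,0,0,1,0,0,0,0,0,0,1,0,0,0,0,0,0,1,0,0,0,0,0,0,1,0,0,0,0,0,0,1,0,0,0,0,0,0,1,0,0,-0.4,0,0,0,1,0,0,-0.9,0,0,0,1,0,0,-0.9,0,0,0,1,0,0,-0.9,0,0,0,1,0,0,-0.9,0,0,0,1,0,0,-0.9,0,0,0,1,0,0,-0.9,0,0,0,1,0,0,-0.9,0,0,0,1,0,0,-0.5,0,0,0,1,0,0,0,0,0,0]'; python3 w.py w4
python3 - <<'E'
from h import *
z=np.load('w4.npz');s={k:z[k] for k in z};W=cloud(s)
V=(np.abs(W[...,0]-480)<18)&(np.abs(W[...,1]-203)<20)
m=V&(W[...,2]>104)&(W[...,2]<118);print('top',np.nanmean(W[m],0),np.nanmax(W[m][:,2]),m.sum())
from scipy.optimize import least_squares
for a,b in [(45,60),(60,75),(75,88)]:
    p=W[V&(W[...,2]>a)&(W[...,2]<b)][:,:2]
    if len(p)>10: print(a,len(p),least_squares(lambda c:np.hypot(*(p-c).T)-13,[480,203],loss='soft_l1').x)
E
```

```text
time: 9.83
position: [480.9, 204.5, 219.6]
ee_rot: [0.001, 0.709, 0.706, 0.002]
contact_force: [0.5, 0.7, 0.2]
grip_width: 1.0
finger_force: 0.0
[[1.0, 0.007, -0.002, 480.622], [-0.006, 0.964, 0.267, 271.898], [0.004, -0.267, 0.964, 343.261], [0.0, 0.0, 0.0, 1.0]] [[-0.0, 0.96, 0.27, 67.51], [1.0, 0.0, 0.0, -0.09], [-0.0, 0.27, -0.96, -123.55], [0.0, 0.0, 0.0, 1.0]] [318.75292396   0.         318.15564234]
top [479.82569087 204.01553084 109.32417314] 111.29316849517014 387
45 79 [479.99545189 202.98543329]
60 84 [479.91757929 203.00946757]
75 90 [479.93012439 202.99271496]
```

The vial is home: its top is at 109.4 mm (110 expected) and its axis at (480,203). Now over to the cap.

```bash
python3 -m creep '[1,-0.4,0.05,0,0,0,0,1,-0.9,0.05,0,0,0,0,1,-0.93,0.05,0,0,0,0,1,-0.93,0.05,0,0,0,0,1,-0.93,0.05,0,0,0,0,1,-0.93,0.05,0,0,0,0,1,-0.93,0.05,0,0,0,0,1,-0.93,0.05,0,0,0,0,1,-0.93,0.05,0,0,0,0,1,-0.93,0.05,0,0,0,0,1,-0.93,0.05,0,0,0,0,1,-0.93,0.05,0,0,0,0,1,-0.93,0.05,0,0,0,0,1,-0.93,0.05,0,0,0,0,1,-0.93,0.05,0,0,0,0,1,-0.93,0.05,0,0,0,0,1,-0.93,0.05,0,0,0,0,1,-0.93,0.05,0,0,0,0,1,-0.6,0,0,0,0,0,1,0,0,0,0,0,0]'; python3 -m creep '[1,0,0,0,0,0,0,1,0,0,0,0,0,0]'; python3 w.py w5
python3 - <<'E'
from h import *
from scipy.optimize import least_squares
z=np.load('w5.npz');s={k:z[k] for k in z};W=cloud(s)
print(r.state()['position'])
V=np.hypot(W[...,0]-498,W[...,1]+133)<60
m=V&(W[...,2]>147)&(W[...,2]<156);print('knob',np.nanmean(W[m],0),cv2.minEnclosingCircle(W[m][:,:2].astype(np.float32)))
m=V&(W[...,2]>126)&(W[...,2]<144);p=W[m][:,:2];print('knobside',len(p),least_squares(lambda c:np.hypot(*(p-c).T)-17,[498,-133],loss='soft_l1').x if len(p)>10 else 0)
m=V&(W[...,2]>114)&(W[...,2]<124);print('skirt',np.nanmedian(W[m],0),cv2.minEnclosingCircle(W[m][:,:2].astype(np.float32)))
E
```

```text
time: 11.55
position: [496.1, -133.3, 216.1]
ee_rot: [-0.001, 0.709, 0.705, -0.0]
contact_force: [-0.9, -0.4, -0.7]
grip_width: 1.0
finger_force: 0.0
time: 11.72
position: [496.5, -130.8, 216.8]
ee_rot: [-0.0, 0.709, 0.706, -0.0]
contact_force: [0.6, -0.4, 0.6]
grip_width: 0.999
finger_force: 0.0
[[1.0, 0.005, 0.002, 496.808], [-0.006, 0.963, 0.268, -63.359], [-0.001, -0.268, 0.963, 340.346], [0.0, 0.0, 0.0, 1.0]] [[-0.0, 0.96, 0.27, 67.51], [1.0, 0.0, 0.0, -0.08], [-0.0, 0.27, -0.96, -123.55], [0.0, 0.0, 0.0, 1.0]] [318.75292396   0.         318.15564234]
[ 496.62274406 -130.62674039  216.9299557 ]
knob [ 497.86530418 -134.17226759  150.52219577] ((497.8856506347656, -134.8565216064453), 16.949052810668945)
knobside 308 [ 497.9610252  -135.41770645]
skirt [ 499.11269534 -126.16580667  119.55403587] ((501.687744140625, -137.0916290283203), 44.024261474609375)
```

View pics/w5.png

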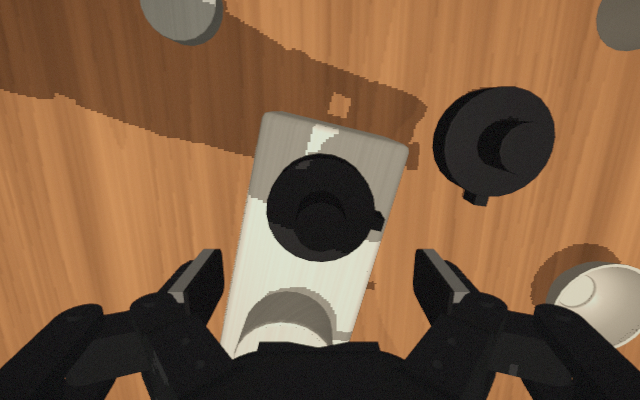

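The knob is at about (320,222) px, which is (498,-134.5) in the world with its top at 151 mm. The tab is at (376,220) and the larger decoy lid is well to the side at (505,140). Descending and gripping at 40 N.

```bash
python3 -m creep '[1,-0.2,0.07,0,0,0,0,1,0,0,0.8,0,0,0,1,0,0,0.8,0,0,0,1,0,0,0.8,0,0,0,1,0,0,0.6,0,0,0,1,0,0,0.4,0,0,0,1,0,0,0.3,0,0,0,1,0,0,0,0,0,0,1,0,0,0,0,0,0,-1,0,0,0,0,0,0,-1,0,0,0,0,0,0,-1,0,0,0,0,0,0,-1,0,0,0,0,0,0,-1,0,0,0,0,0,0,-1,0,0,0,0,0,0,-1,0,0,0,0,0,0,-1,0,0,0,0,0,0]' 40; python3 -c "
from h import *;s=r.state();print(s['position'],s['moment'],s['contact_force'],s['joint_pos'])"
```

```text
time: 13.18
position: [498.3, -135.4, 143.6]
ee_rot: [0.0, 0.709, 0.706, 0.0]
contact_force: [-1.8, 1.1, 6.6]
grip_width: 0.386
finger_force: 39.7
[ 498.26642468 -135.41004229  143.64335248] [0.1510333  0.33818742 0.02014357] [-1.79715097  1.13231658  6.59779629] [-3.36293474e-01  3.41902810e-01  1.73068299e+00 -8.98307997e-06
  1.06833101e+00 -3.31799933e-01]
```

Gripped (0.386 × 85 ≈ 33 mm knob). Trying counter-clockwise (tool z negative), about 0.3 rad, watching the moment.

```bash
for i in 1; do python3 -m creep '[-1,0,0,0,0,0,-0.05,-1,0,0,0,0,0,-0.05,-1,0,0,0,0,0,-0.05,-1,0,0,0,0,0,-0.05,-1,0,0,0,0,0,0]'; done; python3 - <<'E'
from h import *
s=r.state();print(s['position'],s['moment'],s['contact_force'],s['joint_torque'][5])
w=snap('side');cv2.imwrite('pics/s1.png',w['img'][...,::-1])
E
```

```text
time: 13.6
position: [498.7, -136.2, 143.8]
ee_rot: [0.001, 0.588, 0.809, -0.0]
contact_force: [1.9, -5.6, 3.2]
grip_width: 0.386
finger_force: 40.2
[ 498.7174018  -136.20723021  143.80240833] [-0.93072196 -0.24841897 -0.1953836 ] [ 1.90734904 -5.59347886  3.17880741] -1.8701761588454247
```

```bash
python3 -m creep '[-1,0,0,0,0,0,-0.05,-1,0,0,0,0,0,-0.05,-1,0,0,0,0,0,0]'; python3 - <<'E'
from h import *
s=r.state();print(s['moment'],s['contact_force'],s['joint_torque'][5])
W=cloud(snap('top'));p=W.reshape(-1,3);q=p[(p[:,2]>95)&(p[:,2]<125)]
d=q[:,:2]-[498.2,-133.5];rr=np.hypot(*d.T);m=(rr>42)&(rr<52);print('tab(top)',np.degrees(np.arctan2(d[m,1],d[m,0])).round(),q[m,2].round())
E
python3 w.py w6
```

```text
time: 13.9
position: [499.3, -136.7, 144.3]
ee_rot: [0.002, 0.523, 0.853, -0.0]
contact_force: [4.7, -9.1, 4.5]
grip_width: 0.382
finger_force: 40.4
[-1.47927635 -0.83699862 -0.25421959] [ 4.68626758 -9.08250187  4.51357629] -1.9579922407865524
tab(top) [] []
[[0.893, -0.432, -0.125, 468.008], [0.449, 0.86, 0.242, -76.143], [0.003, -0.273, 0.962, 267.547], [0.0, 0.0, 0.0, 1.0]] [[-0.0, 0.96, 0.27, 67.61], [1.0, 0.0, 0.0, -0.34], [-0.0, 0.27, -0.96, -123.55], [0.0, 0.0, 0.0, 1.0]] [318.75292396   0.         318.15564234]
```

View pics/w6.png

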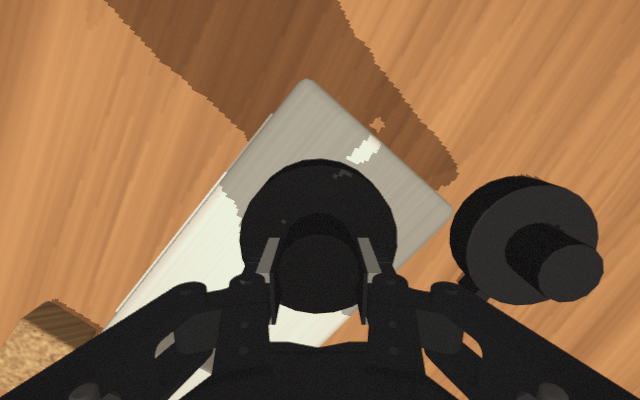

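Torque has saturated at about 1.9 N·m, which suggests the cap is blocked and slipping. Turning the other way to compare.

```bash
P='from h import *
s=r.state();print(s["moment"].round(2),s["contact_force"].round(1),s["joint_torque"][5])'
python3 -m creep '[-1,0,0,0,0,0,0.05,-1,0,0,0,0,0,0.05,-1,0,0,0,0,0,0.05,-1,0,0,0,0,0,0]' >/dev/null; python3 -c "$P"; python3 -m creep '[-1,0,0,0,0,0,0.05,-1,0,0,0,0,0,0.05,-1,0,0,0,0,0,0.05,-1,0,0,0,0,0,0]'; python3 -c "$P"; python3 -m creep '[-1,0,0,0,0,0,0.05,-1,0,0,0,0,0,0.05,-1,0,0,0,0,0,0.05,-1,0,0,0,0,0,0]'; python3 -c "$P"
```

```text
[ 0.06  0.02 -0.01] [-0.  -1.1  5.9] 1.6999124363064766
time: 14.67
position: [498.2, -135.8, 143.9]
ee_rot: [0.001, 0.71, 0.704, -0.0]
contact_force: [-2.3, -3.2, 7.4]
grip_width: 0.388
finger_force: 40.7
[-0.32  0.46 -0.14] [-2.3 -3.2  7.4] 1.6548195853829384
time: 15.0
position: [498.2, -135.9, 143.9]
ee_rot: [0.001, 0.788, 0.615, -0.0]
contact_force: [-2.2, -3.4, 8.2]
grip_width: 0.383
finger_force: 40.8
[-0.54  0.59 -0.12] [-2.2 -3.4  8.2] 1.6374481469392776
```

```bash
cat > tab.py <<'E'
from h import *
for n in ['wrist','side','top']:
    s=snap(n);W=cloud(s);p=W.reshape(-1,3);c=s['img'].reshape(-1,3).max(1)
    m=(p[:,2]>97)&(p[:,2]<124)&(c<70);q=p[m]
    d=q[:,:2]-[498.2,-134.5];rr=np.hypot(*d.T);m=(rr>42)&(rr<51)
    a=np.degrees(np.arctan2(d[m,1],d[m,0]));print(n,m.sum(),np.histogram(a,bins=np.arange(-180,181,10))[0])
    if n=='wrist': cv2.imwrite('pics/tabw.png',s['img'][...,::-1])
    if n=='side':
        u=s['img'][130:220,290:400,::-1];cv2.imwrite('pics/tabs.png',cv2.resize(u,None,fx=5,fy=5))
E
python3 tab.py
```

```text
wrist 0 [0 0 0 0 0 0 0 0 0 0 0 0 0 0 0 0 0 0 0 0 0 0 0 0 0 0 0 0 0 0 0 0 0 0 0 0]
side 0 [0 0 0 0 0 0 0 0 0 0 0 0 0 0 0 0 0 0 0 0 0 0 0 0 0 0 0 0 0 0 0 0 0 0 0 0]
top 0 [0 0 0 0 0 0 0 0 0 0 0 0 0 0 0 0 0 0 0 0 0 0 0 0 0 0 0 0 0 0 0 0 0 0 0 0]
```

View pics/tabw.png

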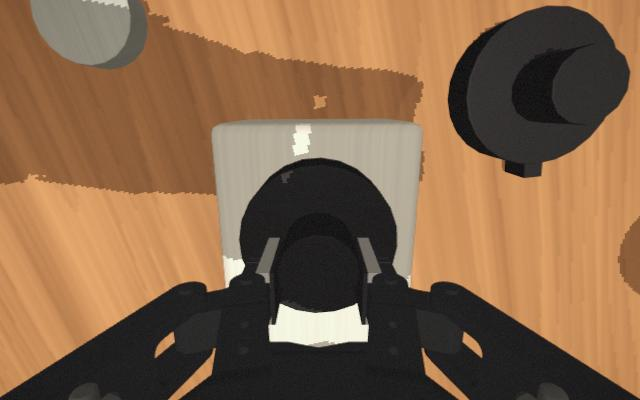

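Pictures are used up (10 viewed), so I'm judging by numbers from here. Only the counter-clockwise turn built up reaction load (9 N), and clockwise stays flat. Continuing clockwise about 0.65 rad.

```bash
P='from h import *
s=r.state();print(s["moment"].round(2),s["contact_force"].round(1),s["joint_torque"][5], s["joint_pos"][5])'
python3 -m creep '[-1,0,0,0,0,0,0.06,-1,0,0,0,0,0,0.06,-1,0,0,0,0,0,0.06,-1,0,0,0,0,0,0]'; python3 -c "$P"; python3 -m creep '[-1,0,0,0,0,0,0.06,-1,0,0,0,0,0,0.06,-1,0,0,0,0,0,0.06,-1,0,0,0,0,0,0.05,-1,0,0,0,0,0,0,-1,0,0,0,0,0,0]'; python3 -c "$P"
python3 tab.py
```

```text
time: 15.48
position: [498.0, -136.0, 144.0]
ee_rot: [0.001, 0.867, 0.498, -0.0]
contact_force: [-6.3, -3.4, 8.6]
grip_width: 0.383
finger_force: 40.9
[-0.64  0.95 -0.19] [-6.3 -3.4  8.6] 1.973889246582985 0.19256725437156408
time: 15.98
position: [497.7, -135.8, 144.0]
ee_rot: [0.0, 0.942, 0.336, -0.0]
contact_force: [-9.1, -2.3, 13.0]
grip_width: 0.384
finger_force: 41.2
[-0.32  1.59 -0.24] [-9.1 -2.3 13. ] 0.10226580547168851 0.5486072468840991
wrist 5 [0 0 0 0 0 0 0 0 0 0 0 0 0 0 0 0 0 0 3 0 2 0 0 0 0 0 0 0 0 0 0 0 0 0 0 0]
side 0 [0 0 0 0 0 0 0 0 0 0 0 0 0 0 0 0 0 0 0 0 0 0 0 0 0 0 0 0 0 0 0 0 0 0 0 0]
top 0 [0 0 0 0 0 0 0 0 0 0 0 0 0 0 0 0 0 0 0 0 0 0 0 0 0 0 0 0 0 0 0 0 0 0 0 0]
```

```bash
python3 -m creep '[1,0,0,0,0,0,0,1,0,0,0,0,0,0,1,0,0,0,0,0,0,1,0,0,0,0,0,0,1,0,0,0,0,0,0,1,0,0,0,0,0,0,1,0,0,-0.4,0,0,0,1,0,0,-0.8,0,0,0,1,0,0,-0.8,0,0,0,1,0,0,-0.8,0,0,0,1,0,0,-0.8,0,0,0,1,0,0,0,0,0,0,1,0,0,0,0,0,0]'
cat > tab2.py <<'E'
from h import *
s=snap('wrist');np.savez('t2.npz',**{k:np.array(v) for k,v in s.items()})
W=cloud(s);V=np.hypot(W[...,0]-498,W[...,1]+134)<62
m=V&(W[...,2]>147)&(W[...,2]<157);c=cv2.minEnclosingCircle(W[m][:,:2].astype(np.float32));print('knob',np.nanmean(W[m],0),c,m.sum())
for z in (110,118):
    # dark pixels projected on plane z, radius histogram by angle
    v,u=np.mgrid[0:400,0:640];K=s['mtx'];d=np.stack([(u-K[0,2])/K[0,0],-(v-K[1,2])/K[1,1],-np.ones_like(u,float)],-1)@s['T'][:3,:3].T
    o=s['T'][:3,3];P=o+d*((z-o[2])/d[...,2])[...,None]
    e=P[...,:2]-np.array([498,-134.5]);rr=np.hypot(e[...,0],e[...,1]);k=(s['img'].max(2)<70)&(rr<60)&(W[...,2]<135)
    a=np.degrees(np.arctan2(e[...,1],e[...,0]))
    print(z,[(int(b),int(rr[k&(a>=b)&(a<b+10)].max(initial=0)),int((k&(a>=b)&(a<b+10)&(rr>42)).sum())) for b in range(-180,180,10)])
m=(W[...,2]>94)&(W[...,2]<123)&V;e=W[m][:,:2]-[498,-134.5];rr=np.hypot(*e.T);q=rr>42;print('depth tab',np.degrees(np.arctan2(e[q,1],e[q,0])).round(),rr[q].round(),W[m][q,2].round())
E
python3 tab2.py
```

```text
time: 17.22
position: [498.3, -135.4, 216.0]
ee_rot: [0.001, 0.942, 0.337, 0.001]
contact_force: [-0.7, 0.6, -0.2]
grip_width: 1.0
finger_force: 0.0
knob [ 501.41064227 -133.51571448  150.93865281] ((500.8968811035156, -133.9656524658203), 16.977115631103516) 2168
110 [(-180, 41, 0), (-170, 41, 0), (-160, 41, 0), (-150, 42, 1), (-140, 42, 2), (-130, 42, 3), (-120, 42, 4), (-110, 41, 0), (-100, 41, 0), (-90, 49, 85), (-80, 49, 58), (-70, 41, 0), (-60, 41, 0), (-50, 41, 0), (-40, 41, 0), (-30, 41, 0), (-20, 41, 0), (-10, 41, 0), (0, 42, 1), (10, 42, 5), (20, 42, 7), (30, 42, 9), (40, 42, 6), (50, 42, 1), (60, 41, 0), (70, 40, 0), (80, 40, 0), (90, 40, 0), (100, 39, 0), (110, 39, 0), (120, 40, 0), (130, 40, 0), (140, 40, 0), (150, 40, 0), (160, 41, 0), (170, 41, 0)]
118 [(-180, 38, 0), (-170, 38, 0), (-160, 38, 0), (-150, 38, 0), (-140, 38, 0), (-130, 38, 0), (-120, 38, 0), (-110, 38, 0), (-100, 38, 0), (-90, 46, 38), (-80, 46, 51), (-70, 40, 0), (-60, 39, 0), (-50, 39, 0), (-40, 40, 0), (-30, 40, 0), (-20, 40, 0), (-10, 41, 0), (0, 42, 1), (10, 42, 15), (20, 43, 20), (30, 43, 23), (40,
[... 1432 characters left out ...]
 48. 48.] [119. 101.  98. 105. 103. 100. 110. 108. 105. 103. 101. 112. 111. 109.
 105. 105. 114. 112. 110. 109. 107. 117. 116. 114. 112. 110. 117. 116.
 116. 117. 114. 112. 110. 116. 117. 117. 118. 116. 113. 118. 117. 118.
 116. 117. 117. 116. 118. 115. 117. 117. 118. 117. 116. 118. 118. 118.
 117. 118. 117. 117. 117. 118. 118. 117. 119. 117. 118. 117. 117. 117.
 117. 117. 116. 117. 119. 118. 117. 117. 116. 116. 116. 117. 117. 116.
 118. 118. 118. 117. 117. 117. 118. 118. 117. 117. 116. 117. 117. 117.
 117. 117. 117. 117. 117. 117. 117. 117. 117. 117. 119. 117. 117. 118.
 117. 118. 117. 117. 116. 117. 118. 117. 117. 116. 117. 116. 117. 118.
 117. 118. 115. 118. 118. 117. 117. 118. 117. 117.]
```

The tab is now at -80° against the tank's x at -13.8°, so the cap has turned 1.16 rad clockwise and is still seated. That is the unlock angle. Regrip and lift.

```bash
python3 -m creep '[1,0,0,0.8,0,0,0,1,0,0,0.8,0,0,0,1,0,0,0.8,0,0,0,1,0,0,0.6,0,0,0,1,0,0,0.4,0,0,0,1,0,0,0.2,0,0,0,1,0,0,0,0,0,0,-1,0,0,0,0,0,0,-1,0,0,0,0,0,0,-1,0,0,0,0,0,0,-1,0,0,0,0,0,0,-1,0,0,0,0,0,0,-1,0,0,0,0,0,0,-1,0,0,0,0,0,0,-1,0,0,0,0,0,0]' 40; python3 -m creep '[-1,0,0,-0.1,0,0,0,-1,0,0,-0.1,0,0,0,-1,0,0,-0.1,0,0,0,-1,0,0,-0.1,0,0,0,-1,0,0,0,0,0,0]'
```

```text
time: 18.52
position: [498.2, -135.4, 143.7]
ee_rot: [0.0, 0.942, 0.337, 0.0]
contact_force: [-3.6, -0.8, 6.1]
grip_width: 0.386
finger_force: 39.3
time: 18.93
position: [498.2, -135.4, 151.6]
ee_rot: [0.0, 0.942, 0.337, 0.0]
contact_force: [-0.9, -0.6, -0.4]
grip_width: 0.384
finger_force: 39.7
```

It lifts freely, with about 0 N of resistance. Raising it to about 100 mm.

```bash
python3 -m creep '[-1,0,0,-0.3,0,0,0,-1,0,0,-0.6,0,0,0,-1,0,0,-0.6,0,0,0,-1,0,0,-0.6,0,0,0,-1,0,0,-0.6,0,0,0,-1,0,0,-0.6,0,0,0,-1,0,0,-0.6,0,0,0,-1,0,0,-0.5,0,0,0,-1,0,0,-0.2,0,0,0,-1,0,0,0,0,0,0,-1,0,0,0,0,0,0,-1,0,0,0,0,0,0,-1,0,0,0,0,0,0,-1,0,0,0,0,0,0]'
python3 - <<'E'
from h import *
W=cloud(snap('wrist'));V=np.hypot(W[...,0]-498,W[...,1]+135)<50
m=V&(W[...,2]>205)&(W[...,2]<228);print('skirt top',np.nanmedian(W[m],0),W[m][:,2].std(),m.sum())
A=np.c_[W[m][:,:2],np.ones(m.sum())];print('slope',np.linalg.lstsq(A,W[m][:,2],rcond=None)[0][:2])
W=cloud(snap('top'));V=(np.abs(W[...,0]-480)<10)&(np.abs(W[...,1]-203)<10);print('vial top',np.nanmax(W[V][:,2]))
print(r.state()['contact_force'],r.state()['time'])
E
```

```text
time: 20.1
position: [498.0, -135.3, 242.7]
ee_rot: [-0.0, 0.942, 0.337, -0.0]
contact_force: [0.0, -0.4, -1.0]
grip_width: 0.383
finger_force: 39.8
skirt top [ 517.62988451 -118.49579473  218.50304147] 2.047419599263925 9605
slope [-0.03650896 -0.0204074 ]
vial top 121.12561845822074
[-0.05018283  0.28008895 -0.13219247] 20.2
```

```bash
python3 -c "from rig import r;print(r.sign_off())"
```

```text
the job is handed in; nothing more can be done
None
```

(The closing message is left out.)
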